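Swing the electrode over the sample and lower it in

ROBOT

A 6-joint arm with a two-finger parallel gripper is mounted at the origin on the work surface. World frame = base frame: x ahead of the robot, y to its left, z up, the work surface at z = 0. Lengths are in mm, angles in degrees, forces in N, time in s.
With the tool pointing down it reaches from about 325 to 775 mm from the base axis. Payload 5.5 kg.
Tool frame: the origin (TCP) lies midway between the tips of the shut fingers; the grasp point (between the pads) lies 19 mm behind it; z points along the fingers, y is the line along which they close (so a half turn about z gives the same grasp; the last joint's range is limited). The gripper opens to 85 mm and grips with 20 to 120 N. Pads are 22 mm wide; open, the fingers measure 114 mm over their backs; the gripper's body (76 mm by 85 mm) begins 54 mm behind the grasp point. The pads swing forward as they close: fully open they stand 13 mm farther back than shut.
Start: joints at [64.017, 5.22, 70.514, -0, 104.267, -3.249], TCP at [231.887, 553.394, 198.975] pointing down, gripper open.
Joint ranges: [-164.24, 164.24], [-49.07, 125.15], [9.68, 141.18], [-86.29, 266.29], [3.28, 154.24], [-151.56, 151.56]. Speed limits (degrees/s): [147.25, 147.25, 172.46, 180, 180, 180].

INTERFACE

Orientations are given as a 3x3 rotation matrix whose columns are the frame's x, y, z axes.
In Python, from plant import r gives the robot as it stands.
- The arm moves only by the tool move_arm, never from a script. Its argument "increments" is a list of rows, each an object with "travel": the shift along the tool's x, y, z as a fraction of full scale, a list of three; "twist": the turn about the tool's z as a fraction of full scale; "grip": the closure in counts, from 0 (fully open) to 255 (shut). In form: [{"travel": [x, y, z], "twist": twist, "grip": grip}, ...]. A call has exactly 8 rows; each row is the pose to reach, as a shift and turn from the pose commanded when the call began, along the tool's axes at that moment, turning the shorter way round; what a row does not reach only later rows make up. Full scale, the value 1, is 12 cm for a shift and 180 degrees for a turn. A row lasts 1/8 s, in which the tool goes at most 62.5 mm and 10.7 degrees, less where a joint would pass 70% of its speed; a pose out of reach is approached as far as the arm can. A call with a number of a shift or a turn outside -1 to 1 is refused whole. A call with a gripper value outside its range is refused whole. The fingers move at their own pace and stop on an object; "grip_force" is the grip in N (left out, the last holds). Time passes only in rows, so rows that repeat a pose let the fingers close, or fill a call up. It gives the time, the measured TCP pose, the force, the opening and the grip force at its end, in the units of the state.
- r.get_obs(): the state, without advancing time (a new reading comes with each control period).
- r.read_camera(name): name is "side" or "top" or "wrist"; returns (picture, depth): 480x640x3 uint8, red, green, blue; 480x640 float32, mm along the optical axis (not along the pixel's ray), 0 where there is no reading.
- r.calibration(name): a dict with "fx", "fy", "cx", "cy" (pixels), "pose" (4x4, takes a point from camera to world coordinates); the wrist camera has in their place "mount" (4x4, takes a point from camera to tool coordinates, whose origin is the TCP and whose axes are the flange's). Camera axes: x right, y down, z forward; pixel columns grow to the right and rows downward; lengths in mm; the calibration is good to about 2 mm. A picture is of the moment at which its call begins: read the wrist's pose just before it. calibration takes no time and is no camera call.
- r.hand_in(): hands the job in; it is judged then, once.
The state is a dict: "time_s": time; "joint_positions": joint angles; "qd": joint speeds; "effort": joint torques, N m; "tool_pos": TCP position; "eef_rot": TCP orientation; "contact_force": force on the tool from outside, world axes, zero at the start; "ft_torque": the same for the moment, N m; "width": opening from 0.0 (shut) to 1.0 (fully open); "grasp_force": force on a finger pad.
Only numpy, scipy, OpenCV 4.12 (cv2) and the standard library are available. Lean on these libraries where they do the work, as an engineer would, in place of code of your own. Each camera call takes 0.05 s, during which the arm holds its last target. There are 200 camera calls.

TASK

Put the pH electrode into the open sample bottle on the stirrer, pushing the electrode stand's arm gently with a fingertip and grasping nothing: push the raised arm sideways until the electrode hangs over the bottle's mouth, then press the arm's head down as far as it goes so that the electrode stands inside the bottle, and let go. Do not touch the electrode itself, do not knock it against the bottle, and leave the bottle and the things round about where they stand.

Things in the scene. Friction and masses are not known exactly. Their poses are not given: they have to be found in the camera images.
- column (a point): swing axis of the electrode stand: point on its upright column's axis, 219 mm above the bench, level with the arm's lower hinge. Stand: fixed grey base 150 x 120 x 16 mm, steel column, turret, and a white arm of two parallel bars 240 mm long (14 wide, 9 high, one 24 above the other), hinged 20 mm from the axis, with a white head at its far end. Its black cable cannot be felt.
- swing (a joint): angle of the arm about the column, rad, counter-clockwise seen from above; free from -1.6 to 1.6. At 0 the arm points away from the base's middle, roughly towards the robot. Friction holds it where it is left: about 1.3 N of level push at push_point moves it; it neither coasts nor springs back.
- lift (a joint): lowering of the arm, rad: 0 = raised on its upper stop (as it starts), 0.26 = fully down on its lower stop; this takes the head 62 mm straight down (its distance from the column changes by 2 mm at most). Head stays level, electrode upright. It takes 2 to 3 N on the press pad and stays where it is left.
- push_point (a point): point in the arm's middle line, 198 mm out from the column's axis, half-way between the two bars, 254 mm above the bench while raised. The bars' sides, 7 mm to either side of it, are a good place to push the arm round; the arm reaches 17 mm above and below this point here.
- press_pad (a point): centre of the blue finger pad (30 mm across) on top of the white head (52 mm along the arm, 36 wide, 44 high), 263 mm out from the column's axis, 284 mm above the bench while raised; press down here. The electrode's black cap (16 mm across) stands 45 mm farther out, its top about 8 mm above the pad.
- electrode: pH electrode, a blue rod 12 mm across hanging upright from the grey clip at the head's outer end, 308 mm out from the column's axis; 110 mm of rod show below the clip. Origin: its lower tip (clear bulb), on the rod's axis, 135 mm above the bench while raised, 15 mm above the bottle's rim; z axis up the rod.
- bottle: open white sample bottle with a yellow label, loose (100 to 200 g), standing in the middle of the stirrer's plate: 58 mm across, 92 mm high, neck 47 mm outside, 41 mm inside. Origin: centre of its underside; the mouth is 92 mm higher, 120 mm above the bench. It stands within 10 mm of the circle that the electrode's tip follows.
- stirrer: slim white magnetic stirrer under the open bottle, fixed, 150 x 130 mm, with a round steel plate 104 mm across, 28 mm above the bench; origin at the centre of its underside. It stands to the left or to the right of the arm.
- capped: bystander: a like white bottle with a blue cap, loose, 58 mm across, 98 mm high, on the bench on the other side of the arm from the stirrer; origin at the centre of its underside. The raised electrode passes above it.
- cap: bystander: the open bottle's blue screw cap, loose, a disc 54 mm across and 20 mm high lying on the bench; origin at the centre of its underside.
- cylinder: bystander: graduated cylinder, loose, 156 mm high, 25 mm across (30 at the lip), on a round blue foot 68 mm across; it stands on the bench near under the arm, nearer the column than push_point; origin at the centre of its underside.
There are look-alikes about, which are no part of the job. Leave any turquoise look-alike of the stirrer alone.

How it is judged:
By the outcome, as a careful person would: the job done as asked, in the order asked, and still so for the second after the job is handed in, with the robot touching nothing.
It also fails if it takes over 48 s, if anything falls off the work surface, if the arm or the gripper's body presses on something with over 40 N, if the wrist force passes 120 N, or if a joint passes its speed limit or range.

## Working session

There is one attempt and no reset: what is moved stays moved. The work goes in short steps, Python scripts to look and compute and a tool call to move; the robot and the scene stay as the last step left them, time stands still between calls to the robot, and variables do not carry over. Pictures are saved under pics/ and viewed, at most 10 in all, crops included, and the job is handed in when it is done.

Besides the shell and the picture viewer there is one more tool, called after ">>>" as name(argument=value, ...) on one line, values as JSON. move_arm: Moves the arm, as the interface text tells. Its arguments: {"type":"object","properties":{"increments":{"type":"array","items":{"type":"object","properties":{"travel":{"type":"array","items":{"type":"number"}},"twist":{"type":"number"},"grip":{"type":"number"}}}},"grip_force":{"type":"number"}},"required":["increments"]}

```bash
mkdir -p pics; ls
cat > h.py <<'E'
import numpy as np, cv2
from plant import r
def snap(n,f):
    p,d=r.read_camera(n); cv2.imwrite('pics/'+f+'.png',cv2.cvtColor(p,cv2.COLOR_RGB2BGR)); np.savez('pics/'+f+'.npz',p=p,d=d); return p,d
def cloud(n,d):
    c=r.calibration(n); v,u=np.mgrid[0:480,0:640]
    P=np.stack([(u-c['cx'])/c['fx']*d,(v-c['cy'])/c['fy']*d,d,np.ones_like(d)],-1)
    return (P@np.array(c['pose']).T)[...,:3]
def ray(n,u,v,z):
    c=r.calibration(n);T=np.array(c['pose']);q=T[:3,:3]@[(u-c['cx'])/c['fx'],(v-c['cy'])/c['fy'],1]
    return T[:3,3]+q*(z-T[2,3])/q[2]
E
python3 - <<'E'
from h import *
for n in('top','side'):
    snap(n,n+'0'); c=r.calibration(n); print(n,c['fx'],np.round(c['pose'],3).tolist())
o=r.get_obs(); print(o['time_s'],np.round(o['eef_rot'],3).tolist(),o['contact_force'])
E
```

```text
pics
top 574.8125261971911 [[0.004, -0.989, 0.15, 391.356], [-1.0, -0.003, 0.007, -29.103], [-0.006, -0.15, -0.989, 1306.683], [0.0, 0.0, 0.0, 1.0]]
side 498.5130898246686 [[0.882, -0.325, 0.342, 237.72], [-0.472, -0.587, 0.658, -591.163], [-0.013, -0.742, -0.671, 798.57], [0.0, 0.0, 0.0, 1.0]]
0.1 [[-0.922, 0.386, -0.001], [0.386, 0.922, -0.002], [0.0, -0.002, -1.0]] [ 0.43788565 -0.90737966  0.44228472]
```

View pics/top0.png

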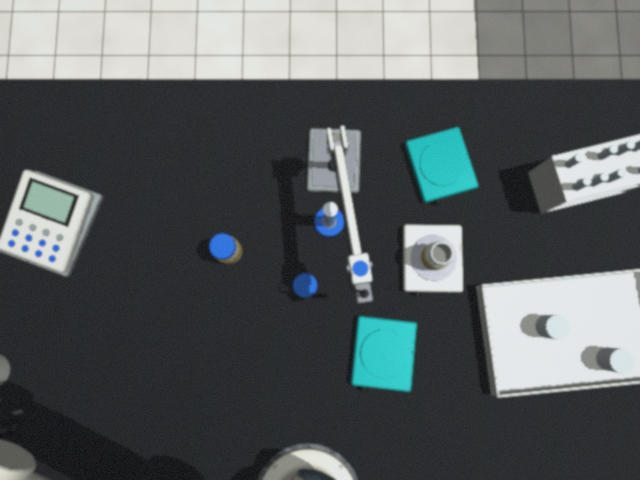

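View pics/side0.png

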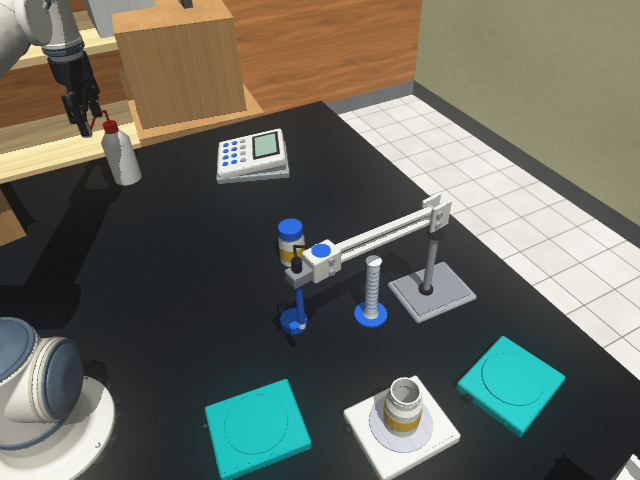

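Run:
```python
from h import *
W={}
for n in('top','side'):
    z=np.load(f'pics/{n}0.npz');W[n]=(z['p'],cloud(n,z['d']))
for n,(p,C) in W.items():
    hsv=cv2.cvtColor(p,cv2.COLOR_RGB2HSV)
    m=cv2.inRange(hsv,(100,120,60),(125,255,255))
    k,l,s,c=cv2.connectedComponentsWithStats(m)
    for i in range(1,k):
        if s[i,4]>40:
            q=np.median(C[l==i],0); print(n,'blue',c[i].round(1),s[i,4],q.round(),'@284',ray(n,*c[i],284).round(1))
    X,Y,Z=C[...,0],C[...,1],C[...,2]
    roi=(X>380)&(X<850)&(Y>-350)&(Y<200)
    # arm bars
    a=roi&(Z>258)&(Z<282)&(hsv[...,2]>150)&(hsv[...,1]<60); P=C[a]
    print(n,'arm pts',a.sum(),P.min(0).round(),P.max(0).round())
    b=roi&(Z>112)&(Z<130)&(Y<-130); P=C[b]
    if len(P)>5:
        (cc,rr)=cv2.minEnclosingCircle(P[:,:2].astype(np.float32)); v,u=np.where(b)
        e=cv2.minEnclosingCircle(np.stack([u,v],1).astype(np.float32))
        print('rim',len(P),cc,rr,np.median(P[:,2]),'px',e,ray(n,*e[0],120))
    # arm line by pixel rays onto z=270.5
    if n=='top':
        s=roi&(Z>255)&(Z<280)&(X>600)&(X<730)&(hsv[...,1]<60)
        v,u=np.where(s); pts=np.array([ray(n,a,b,270.5)[:2] for a,b in zip(u,v)])
        f=cv2.fitLine(pts.astype(np.float32),cv2.DIST_HUBER,0,.01,.01).ravel(); print('armline',len(pts),f)
    w=roi&(Z>2)&(Z<40)&(Y<-100)&(hsv[...,1]<50)&(hsv[...,2]>100)&(X<620)&(X>450)
    if n=='top':
        v,u=np.where(w);R=cv2.minAreaRect(C[w][:,:2].astype(np.float32));print('stirrer',R)
print('column side base',ray('side',428,290,16),'top turret',ray('top',338,140,250))
p=W['top'][0];cv2.imwrite('pics/topc.png',cv2.resize(cv2.cvtColor(p[110:310,280:480],cv2.COLOR_RGB2BGR),(600,600),interpolation=2))
p=W['side'][0];cv2.imwrite('pics/sidec.png',cv2.resize(cv2.cvtColor(p[180:460,270:490],cv2.COLOR_RGB2BGR),(471,600),interpolation=2))
```

```text
top blue [328.6 223.9] 518 [597. -43.   6.] @284 [555.3 -41.2 284. ]
top blue [221.2 245.5] 582 [539. 185.  97.] @284 [515.6 151.5 284. ]
top blue [359.8 268.1] 172 [476. -97. 284.] @284 [475.8 -96.9 284. ]
top blue [304.7 284.9] 533 [460.   8.  18.] @284 [445.8   1.1 284. ]
top arm pts 825 [ 418. -117.  258.] [747. -40. 282.]
rim 126 (520.8865966796875, -278.1416015625) 24.006004333496094 118.5782740239705 px ((441.51129150390625, 253.06497192382812), 11.672898292541504) [ 521.13617272 -277.09401804  120.        ]
armline 313 [ 9.7881061e-01  2.0476763e-01  6.3485590e+02 -7.0200745e+01]
stirrer ((526.8057250976562, -227.59414672851562), (243.12982177734375, 152.02197265625), 89.0232925415039)
side blue [290. 229.] 489 [534. 172.  96.] @284 [454.2 -32.5 284. ]
side blue [320.9 250.1] 205 [ 475. -100.  284.] @284 [474.7 -99.3 284. ]
side blue [294.4 315.2] 735 [441. -13.  20.] @284 [ 386.9 -193.6  284. ]
side blue [370.4 315.8] 517 [598. -58.   6.] @284 [ 474.1 -242.7  284. ]
side arm pts 1004 [ 416. -122.  258.] [743. -42. 282.]
rim 306 (520.6580810546875, -280.6298828125) 24.440744400024414 118.20784585489167 px ((405.1666564941406, 392.1666564941406), 16.04345703125) [ 518.59196939 -282.74310495  120.        ]
column side base [739.06818226 -60.3771703   16.        ] top turret [722.6102271  -59.27927183 250.        ]
```

View pics/topc.png

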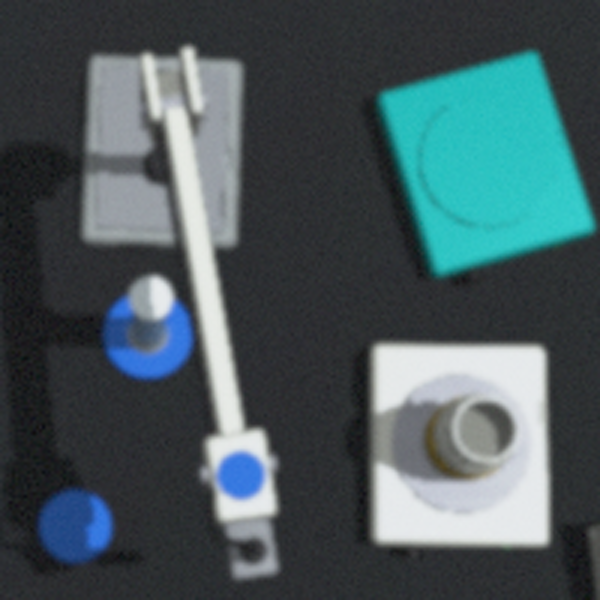

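View pics/sidec.png

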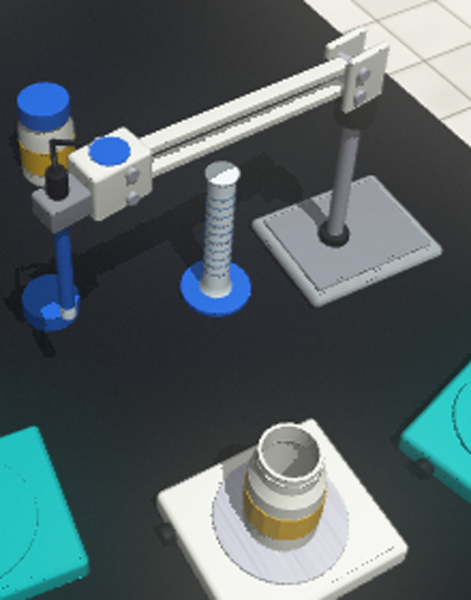

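The crop shows the arm running from the turret (crop 178,120) to the head (crop 231,420). The pad is at (360,268) in the full top picture and the mouth is at about (441,253). The stirrer is on the right (-y), and the cylinder is left of the arm.

Run:
```python
from h import *
z=np.load('pics/top0.npz');p=z['p'];hsv=cv2.cvtColor(p,cv2.COLOR_RGB2HSV)
L=[]
for v in range(155,248,3):
    x=np.arange(325,372); g=hsv[v,325:372,2].astype(float); s=hsv[v,325:372,1]
    k=(g>165)&(s<50)
    if 3<=k.sum()<=9: L.append(ray('top',x[k].mean(),v,270.5)[:2])
L=np.array(L,np.float32); f=cv2.fitLine(L,cv2.DIST_HUBER,0,.01,.01).ravel(); print(len(L),f,L[0],L[-1])
d=f[:2]*np.sign(f[0]); c0=f[2:]
pad=(ray('top',359.8,268.1,284)[:2]+ray('side',320.9,250.1,284)[:2])/2
print('pad',pad,'offline',np.cross(d,pad-c0), 'ang',np.degrees(np.arctan2(d[1],d[0])))
g=cv2.cvtColor(p,cv2.COLOR_RGB2GRAY)
print('cap elec top',ray('top',280+252/3,110+548/3,292),'side',ray('side',270+57/2.14,180+168/2.14,292))
# column two points on its axis from the side view
for (u,v,zz) in ((333,237,18),(348,130,180)): print('col side',ray('side',270+u/2.14,180+v/2.14,zz))
col=pad+263*d; B=np.array([520,-279.]);print('col',col,'bottle r',np.hypot(*(B-col)))
for c in (col,np.array([736,-58.])):
  a0=np.arctan2(*(c-pad)[::-1]);a1=np.arctan2(*(c-B)[::-1]);print(c,'swing deg',np.degrees([a0,a1,a1-a0]),np.hypot(*(B-c)), 'push pt', c-198*np.array([np.cos(a0),np.sin(a0)]))
```

```text
14 [ 9.8557305e-01  1.6925067e-01  5.6317322e+02 -8.2741425e+01] [618.9757  -74.20459] [518.89954 -90.17298]
pad [475.29314328 -98.03380824] offline -0.19800004598775978 ang 9.744253
cap elec top [ 432.04113416 -103.31801382  292.        ] side [ 431.97467742 -105.67017948  292.        ]
col side [732.17257898 -61.03286293  18.        ]
col side [713.83869491 -77.06155921 180.        ]
col [734.49886227 -53.52088405] bottle r 311.20828016980556
[734.49886227 -53.52088405] swing deg [ 9.74425348 46.42959799 36.68534451] 311.20828016980556 push pt [539.35540053 -87.03251394]
[736. -58.] swing deg [ 8.73007296 45.65552951 36.92545655] 309.02588888311607 push pt [540.29395711 -88.05236721]<stdin>:11: DeprecationWarning: Arrays of 2-dimensional vectors are deprecated. Use arrays of 3-dimensional vectors instead. (deprecated in NumPy 2.0)
```

>>> move_arm(increments=[{"travel": [-0.05, -0.05, -0.15], "twist": 0, "grip": 255}, {"travel": [-0.2, -0.17, -0.4], "twist": 0, "grip": 255}, {"travel": [-0.35, -0.3, -0.65], "twist": 0, "grip": 255}, {"travel": [-0.5, -0.43, -0.85], "twist": 0, "grip": 255}, {"travel": [-0.65, -0.56, -1], "twist": 0, "grip": 255}, {"travel": [-0.8, -0.69, -1], "twist": 0, "grip": 255}, {"travel": [-0.92, -0.79, -1], "twist": 0, "grip": 255}, {"travel": [-1, -0.86, -1], "twist": 0, "grip": 255}])

```text
time_s: 1.1
tool_pos: [303.1, 410.8, 319.4]
eef_rot: [[-0.922, 0.387, 0.0], [0.387, 0.922, 0.0], [-0.0, 0.0, -1.0]]
contact_force: [0.0, 0.2, -0.2]
width: -0.005
grasp_force: 0.0
```

>>> move_arm(increments=[{"travel": [-0.12, -0.1, 0], "twist": 0.04, "grip": 255}, {"travel": [-0.25, -0.22, 0], "twist": 0.08, "grip": 255}, {"travel": [-0.38, -0.33, 0], "twist": 0.12, "grip": 255}, {"travel": [-0.5, -0.43, 0], "twist": 0.16, "grip": 255}, {"travel": [-0.65, -0.56, 0], "twist": 0.2, "grip": 255}, {"travel": [-0.8, -0.69, 0], "twist": 0.24, "grip": 255}, {"travel": [-0.92, -0.79, 0], "twist": 0.28, "grip": 255}, {"travel": [-1, -0.86, 0], "twist": 0.32, "grip": 255}])

```text
time_s: 2.1
tool_pos: [373.7, 269.4, 318.8]
eef_rot: [[-0.163, 0.987, -0.001], [0.987, 0.163, -0.0], [-0.0, -0.001, -1.0]]
contact_force: [-0.0, 0.7, -0.1]
width: -0.002
grasp_force: 0.0
```

```bash
cat >> h.py <<'E'
COL=np.array([735.,-55.])
def go(x,y,z,ang=None):
    """travel/twist fractions from the measured pose to TCP (x,y,z), tool x axis at world angle ang"""
    o=r.get_obs();R=np.array(o['eef_rot']);d=np.array([x,y,z])-o['tool_pos']
    a=np.degrees(np.arctan2(R[1,0],R[0,0]));tw=0 if ang is None else -((ang-a+180)%360-180)
    return (R.T@d/120).round(3),round(tw/180,3)
def push(a,off,z,rad=198):
    """TCP beside the arm at line angle a (deg), off mm behind its middle line"""
    s,c=np.sin(np.radians(a)),np.cos(np.radians(a));q=COL-rad*np.array([c,s])+off*np.array([-s,c])
    return (*q,z,a+90)
def st():
    o=r.get_obs();R=np.array(o['eef_rot']);print(round(o['time_s'],2),np.round(o['tool_pos'],1),'ang',np.degrees(np.arctan2(R[1,0],R[0,0])).round(1),'q',np.round(o['joint_positions'],0),'F',np.round(o['contact_force'],2),'w',o['width'])
E
python3 - <<'E'
from h import *
st();print(push(9.7,50,320),go(*push(9.7,50,320)))
E
```

```text
2.1 [373.7 269.4 318.8] ang 99.4 q [ 32. -13.  75.   0. 117.  22.] F [-0.    0.72 -0.05] w -0.0019628642598728398
(np.float64(531.4062441421569), np.float64(-39.07572369942783), 320, 99.7) (array([-2.751,  0.876, -0.01 ]), np.float64(-0.002))
```

>>> move_arm(increments=[{"travel": [-0.12, 0.04, 0], "twist": 0, "grip": 255}, {"travel": [-0.25, 0.08, 0], "twist": 0, "grip": 255}, {"travel": [-0.38, 0.12, 0], "twist": 0, "grip": 255}, {"travel": [-0.5, 0.16, 0], "twist": 0, "grip": 255}, {"travel": [-0.63, 0.2, 0], "twist": 0, "grip": 255}, {"travel": [-0.75, 0.24, 0], "twist": 0, "grip": 255}, {"travel": [-0.88, 0.28, 0], "twist": 0, "grip": 255}, {"travel": [-1, 0.32, 0], "twist": 0, "grip": 255}])

```text
time_s: 3.1
tool_pos: [431.9, 157.5, 319.0]
eef_rot: [[-0.168, 0.986, -0.0], [0.986, 0.168, -0.0], [-0.0, -0.0, -1.0]]
contact_force: [0.5, -0.2, 0.3]
width: 0.001
grasp_force: 0.0
```

>>> move_arm(increments=[{"travel": [-0.12, 0.04, 0], "twist": 0, "grip": 255}, {"travel": [-0.25, 0.08, 0], "twist": 0, "grip": 255}, {"travel": [-0.38, 0.12, 0], "twist": 0, "grip": 255}, {"travel": [-0.5, 0.16, 0], "twist": 0, "grip": 255}, {"travel": [-0.63, 0.2, 0], "twist": 0, "grip": 255}, {"travel": [-0.75, 0.24, 0], "twist": 0, "grip": 255}, {"travel": [-0.88, 0.28, 0], "twist": 0, "grip": 255}, {"travel": [-1, 0.32, 0], "twist": 0, "grip": 255}])

```text
time_s: 4.1
tool_pos: [490.0, 45.6, 319.0]
eef_rot: [[-0.168, 0.986, -0.0], [0.986, 0.168, -0.0], [-0.0, -0.0, -1.0]]
contact_force: [0.3, -0.1, -0.8]
width: 0.002
grasp_force: 0.0
```

>>> move_arm(increments=[{"travel": [-0.15, 0.05, 0], "twist": 0, "grip": 255}, {"travel": [-0.35, 0.11, 0], "twist": 0, "grip": 255}, {"travel": [-0.55, 0.17, 0], "twist": 0, "grip": 255}, {"travel": [-0.72, 0.22, 0.05], "twist": 0, "grip": 255}, {"travel": [-0.75, 0.24, 0.2], "twist": 0, "grip": 255}, {"travel": [-0.75, 0.24, 0.4], "twist": 0, "grip": 255}, {"travel": [-0.75, 0.24, 0.55], "twist": 0, "grip": 255}, {"travel": [-0.75, 0.24, 0.64], "twist": 0, "grip": 255}])

```text
time_s: 5.1
tool_pos: [532.3, -36.8, 239.8]
eef_rot: [[-0.169, 0.986, -0.003], [0.986, 0.169, 0.001], [0.001, -0.003, -1.0]]
contact_force: [0.1, 0.9, -0.2]
width: -0.003
grasp_force: 0.0
```

Run:
```python
from h import *
st()
for a,off in((9.7,18),(16,18),(22,18),(28,18)):print(a,np.round(push(a,off,242),1),go(*push(a,off,242)))
p,d=snap('side','side1');cv2.imwrite('pics/s1.png',cv2.resize(cv2.cvtColor(p[130:430,200:500],cv2.COLOR_RGB2BGR),(600,600)))
```

```text
5.1 [532.3 -36.8 239.8] ang 99.7 q [ -8.  -4.  76.   0. 109. -17.] F [ 0.15  0.87 -0.18] w -0.0032933212762206606
9.7 [536.8 -70.6 242.   99.7] (array([-0.284, -0.011, -0.019]), np.float64(0.0))
16 [539.7 -92.3 242.  106. ] (array([-0.466, -0.017, -0.019]), np.float64(-0.035))
22 [ 544.7 -112.5  242.   112. ] (array([-0.639, -0.005, -0.019]), np.float64(-0.068))
28 [ 551.7 -132.1  242.   118. ] (array([-0.81 ,  0.026, -0.019]), np.float64(-0.102))
```

View pics/s1.png

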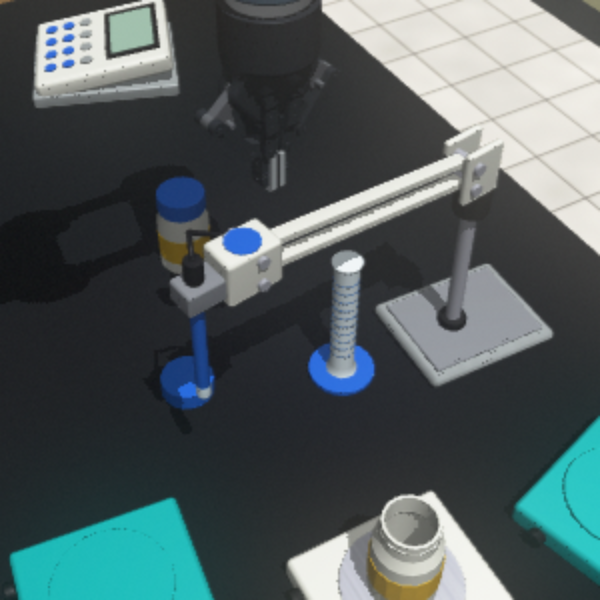

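The finger hangs beside the arm on its far side (crop 275,180) and clear of it. The knuckles are wide, so I'll push a little further inboard and higher, at radius 185 and z 247.

Run:
```python
from h import *
for a,off in((9.7,26),(12,18),(16,18),(20,18),(24,18),(28,18)):print(a,np.round(push(a,off,247,185),1),go(*push(a,off,247,185)))
```

```text
9.7 [548.3 -60.5 247.   99.7] (array([-0.218,  0.099, -0.068]), np.float64(-0.0))
12 [550.3 -75.9 247.  102. ] (array([-0.346,  0.094, -0.068]), np.float64(-0.013))
16 [552.2 -88.7 247.  106. ] (array([-0.454,  0.091, -0.068]), np.float64(-0.035))
20 [ 555.  -101.4  247.   110. ] (array([-0.562,  0.097, -0.069]), np.float64(-0.057))
24 [ 558.7 -113.8  247.   114. ] (array([-0.67 ,  0.109, -0.069]), np.float64(-0.079))
28 [ 563.2 -126.   247.   118. ] (array([-0.776,  0.13 , -0.069]), np.float64(-0.102))
```

>>> move_arm(increments=[{"travel": [-0.06, 0.06, -0.05], "twist": 0, "grip": 255}, {"travel": [-0.15, 0.1, -0.07], "twist": 0, "grip": 255}, {"travel": [-0.24, 0.1, -0.07], "twist": 0, "grip": 255}, {"travel": [-0.34, 0.1, -0.07], "twist": -0.015, "grip": 255}, {"travel": [-0.45, 0.09, -0.07], "twist": -0.035, "grip": 255}, {"travel": [-0.56, 0.1, -0.07], "twist": -0.055, "grip": 255}, {"travel": [-0.67, 0.11, -0.07], "twist": -0.08, "grip": 255}, {"travel": [-0.78, 0.13, -0.07], "twist": -0.1, "grip": 255}])

```text
time_s: 6.15
tool_pos: [564.3, -128.3, 250.9]
eef_rot: [[-0.466, 0.885, 0.0], [0.885, 0.466, -0.0], [-0.0, 0.0, -1.0]]
contact_force: [-0.6, 0.5, 0.5]
width: 0.003
grasp_force: 0.0
```

```bash
cat >> h.py <<'E'
def pad(z=284,name='side'):
    p,d=snap(name,name+'_%.2f'%r.get_obs()['time_s']);C=cloud(name,d);h=cv2.cvtColor(p,cv2.COLOR_RGB2HSV)
    m=cv2.inRange(h,(100,120,60),(125,255,255));m[~((C[...,2]>z-20)&(C[...,2]<z+15))]=0
    k,l,s,c=cv2.connectedComponentsWithStats(m);
    if k<2: print(name,'no pad');return
    i=1+s[1:,4].argmax();q=ray(name,*c[i],z);zz=np.median(C[l==i][:,2]);v=COL-q[:2]
    print(name,'pad',c[i].round(1),s[i,4],q.round(1),'z',zz.round(1),'arm ang',np.degrees(np.arctan2(v[1],v[0])).round(2),'r',np.hypot(*v).round(1));return q
E
python3 - <<'E'
from h import *
st();pad();pad(name='top')
for a in(32,36,40,43,44,45,46):print(a,go(*push(a,18,247,185)))
E
```

```text
6.15 [ 564.3 -128.3  250.9] ang 117.8 q [-16.   3.  68.  -0. 109. -44.] F [-0.63  0.5   0.52] w 0.0026796349392774325
side pad [320.9 250.1] 205 [474.7 -99.3 284. ] z 284.5 arm ang 9.65 r 264.0
top pad [359.8 268.1] 172 [475.8 -96.9 284. ] z 284.7 arm ang 9.18 r 262.5
32 (array([-0.083, -0.003,  0.028]), np.float64(-0.025))
36 (array([-0.191, -0.001,  0.028]), np.float64(-0.047))
40 (array([-0.299,  0.008,  0.028]), np.float64(-0.069))
43 (array([-0.379,  0.02 ,  0.028]), np.float64(-0.086))
44 (array([-0.406,  0.025,  0.028]), np.float64(-0.091))
45 (array([-0.432,  0.03 ,  0.028]), np.float64(-0.097))
46 (array([-0.459,  0.036,  0.028]), np.float64(-0.102))
```

Run:
```python
from h import *
p,d=snap('side','side2');st();q=np.load('pics/side1.npz')['p'];print(np.abs(p.astype(int)-q).mean())
cv2.imwrite('pics/s2.png',cv2.resize(cv2.cvtColor(p[130:430,200:500],cv2.COLOR_RGB2BGR),(600,600)))
```

```text
6.3 [ 564.1 -128.   250.4] ang 117.5 q [-16.   3.  68.   0. 109. -44.] F [ 0.29  0.84 -0.39] w -0.0011462356012672818
11.90243923611111
```

View pics/s2.png

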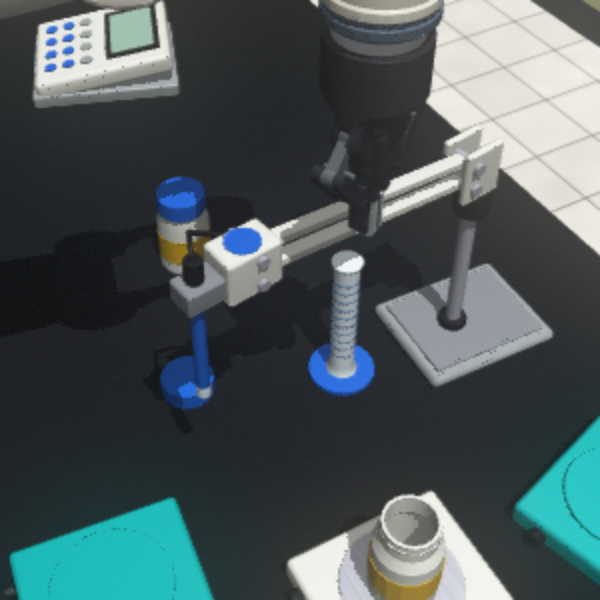

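The finger now appears on the near side of the bars (crop 365,225), yet the arm hasn't moved. I'll check the finger's true position from depth.

```bash
python3 - <<'E'
from h import *
c=r.calibration('side');T=np.linalg.inv(c['pose'])
for P in((564.1,-128,250.4),(564.1,-128,270)):
    q=T@[*P,1];print('proj TCP',c['fx']*q[0]/q[2]+c['cx'],c['fy']*q[1]/q[2]+c['cy'],q[2])
d=np.load('pics/side2.npz')['d'];C=cloud('side',d)
for v in range(226,248,4):print(v,[C[v,u].round(0).tolist() for u in(378,383,388)])
print('arm',C[253,345],C[235,345], C[222,410])
for f in('side0','side_6.15','side2'):
    z=np.load(f'pics/{f}.npz');print(f,z['d'][253,345],z['d'][250,320])
z=np.load('pics/top_6.20.npz') if __import__('os').path.exists('pics/top_6.20.npz') else None
print(np.round(r.get_obs()['effort'],2),r.get_obs()['ft_torque'])
E
ls pics; git -C . log 2>/dev/null | head -2
```

```text
proj TCP 380.3519763304832 257.7201229514335 784.1148078107444
proj TCP 381.0130133966867 248.63178821384898 770.9688534973484
226 [[535.0, -158.0, 351.0], [554.0, -143.0, 331.0], [563.0, -143.0, 328.0]]
230 [[536.0, -158.0, 343.0], [547.0, -154.0, 335.0], [564.0, -142.0, 319.0]]
234 [[552.0, -135.0, 311.0], [557.0, -140.0, 313.0], [565.0, -142.0, 311.0]]
238 [[551.0, -136.0, 304.0], [557.0, -142.0, 306.0], [567.0, -140.0, 300.0]]
242 [[552.0, -136.0, 295.0], [558.0, -140.0, 296.0], [568.0, -140.0, 291.0]]
246 [[586.0, -88.0, 233.0], [560.0, -138.0, 286.0], [751.0, 110.0, -2.0]]
arm [520.9972237  -91.22393689 249.85455561] [679.74591423 189.50009368   1.74922632] [656.9116125  -75.94490522 247.49860037]
side0 795.7611 749.9939
side_6.15 798.84393 749.3183
side2 793.9508 748.6356
[ -0.51 -43.31 -41.5   -0.1   -0.06  -0.29] [-0.01860224  0.00611327 -0.02528131]
s1.png
s2.png
side0.npz
side0.png
side1.npz
side1.png
side2.npz
side2.png
side_6.15.npz
side_6.15.png
sidec.png
top0.npz
top0.png
top_6.20.npz
top_6.20.png
topc.png
```

Run:
```python
from h import *
c=r.calibration('side');T=np.linalg.inv(c['pose'])
def pr(P):
    q=T@[*P,1];return np.round([c['fx']*q[0]/q[2]+c['cx'],c['fy']*q[1]/q[2]+c['cy']],1)
for f,x,y,z,zs in(('side1',532.3,-36.8,239.8,0),('side2',564.1,-128,250.4,0)):
    C=cloud('side',np.load(f'pics/{f}.npz')['d'])
    m=(np.hypot(C[...,0]-x,C[...,1]-y)<24)&(C[...,2]>170)
    v,u=np.where(m);print(f,m.sum(),'low z pct',np.percentile(C[m][:,2],[0,2,5,10]).round(1),'lowest row',v.max(),u[v==v.max()],'x,y near tip',np.median(C[m&(C[...,2]<np.percentile(C[m][:,2],15))],0).round(1))
    print([ (zz,pr((x,y,zz))) for zz in(z,z+15,z+25,z+35)])
```

```text
side1 1049 low z pct [272.5 278.9 283.  289.5] lowest row 225 [334 335 336] x,y near tip [527.  -46.9 285.9]
[(239.8, array([335. , 235.6])), (254.8, array([334.9, 228.8])), (264.8, array([334.9, 224.3])), (274.8, array([334.8, 219.6]))]
side2 743 low z pct [282.4 287.7 291.5 295.8] lowest row 247 [382 383 384 385] x,y near tip [ 558.9 -138.9  294. ]
[(250.4, array([380.4, 257.7])), (265.4, array([380.9, 250.8])), (275.4, array([381.2, 246.1])), (285.4, array([381.5, 241.3]))]
```

The fingertip really sits about 32 mm above the reported TCP height; both pictures agree and the camera heights check out. It passed over the bars without touching them. I'll go back over the bars, descend by the corrected amount and push.

Run:
```python
from h import *
st();print(go(*push(9.7,32,270,185)),go(*push(9.7,32,216,185)))
```

```text
6.3 [ 564.1 -128.   250.4] ang 117.5 q [-16.   3.  68.   0. 109. -44.] F [ 0.29  0.84 -0.39] w -0.0011462356012672818
(array([ 0.607,  0.158, -0.163]), np.float64(0.099)) (array([0.607, 0.158, 0.287]), np.float64(0.099))
```

>>> move_arm(increments=[{"travel": [0, 0, -0.16], "twist": 0, "grip": 255}, {"travel": [0.15, 0.04, -0.16], "twist": 0.02, "grip": 255}, {"travel": [0.32, 0.08, -0.16], "twist": 0.05, "grip": 255}, {"travel": [0.5, 0.13, -0.16], "twist": 0.08, "grip": 255}, {"travel": [0.6, 0.16, -0.16], "twist": 0.1, "grip": 255}, {"travel": [0.61, 0.16, -0.05], "twist": 0.1, "grip": 255}, {"travel": [0.61, 0.16, 0.12], "twist": 0.1, "grip": 255}, {"travel": [0.61, 0.16, 0.29], "twist": 0.1, "grip": 255}])

```text
time_s: 7.3
tool_pos: [546.9, -53.6, 214.2]
eef_rot: [[-0.168, 0.986, -0.001], [0.986, 0.168, -0.0], [0.0, -0.001, -1.0]]
contact_force: [0.4, -0.1, -0.1]
width: -0.004
grasp_force: 0.0
```

Run:
```python
from h import *
st()
for a in(9.7,12,16,20,24,28):print(a,go(*push(a,18,214,185)))
```

```text
7.3 [546.9 -53.6 214.2] ang 99.7 q [ -9.  -2.  77.  -0. 106. -19.] F [ 0.36 -0.08 -0.1 ] w -0.004054803627664054
9.7 (array([-0.126,  0.001,  0.002]), np.float64(-0.0))
12 (array([-0.188, -0.003,  0.002]), np.float64(-0.013))
16 (array([-0.296, -0.006,  0.002]), np.float64(-0.035))
20 (array([-0.404, -0.001,  0.002]), np.float64(-0.057))
24 (array([-0.511,  0.012,  0.002]), np.float64(-0.079))
28 (array([-0.617,  0.032,  0.002]), np.float64(-0.102))
```

>>> move_arm(increments=[{"travel": [-0.06, 0, 0], "twist": 0, "grip": 255}, {"travel": [-0.12, 0, 0], "twist": 0, "grip": 255}, {"travel": [-0.16, 0, 0], "twist": -0.005, "grip": 255}, {"travel": [-0.2, 0, 0], "twist": -0.015, "grip": 255}, {"travel": [-0.25, 0, 0], "twist": -0.025, "grip": 255}, {"travel": [-0.3, 0, 0], "twist": -0.035, "grip": 255}, {"travel": [-0.35, 0, 0], "twist": -0.045, "grip": 255}, {"travel": [-0.4, 0, 0], "twist": -0.055, "grip": 255}])

```text
time_s: 8.3
tool_pos: [555.6, -100.8, 216.6]
eef_rot: [[-0.337, 0.942, 0.002], [0.942, 0.337, 0.0], [-0.0, 0.002, -1.0]]
contact_force: [0.3, 1.6, -0.5]
width: -0.002
grasp_force: 0.7
```

Run:
```python
from h import *
st();pad();pad(name='top')
for a in(24,28,32,36,40,42):print(a,go(*push(a,18,214,185)))
```

```text
8.3 [ 555.6 -100.8  216.6] ang 109.7 q [-14.  -0.  74.   0. 106. -33.] F [ 0.3   1.58 -0.48] w -0.00231939886605517
side pad [342.5 266.4] 228 [ 486.3 -145.2  284. ] z 284.5 arm ang 19.94 r 264.5
top pad [385.8 261.4] 157 [ 488.  -143.2  284. ] z 284.7 arm ang 19.65 r 262.3
24 (array([-0.106, -0.01 ,  0.021]), np.float64(-0.025))
28 (array([-0.214, -0.008,  0.021]), np.float64(-0.047))
32 (array([-0.322,  0.001,  0.021]), np.float64(-0.069))
36 (array([-0.429,  0.018,  0.021]), np.float64(-0.091))
40 (array([-0.534,  0.042,  0.022]), np.float64(-0.114))
42 (array([-0.586,  0.057,  0.022]), np.float64(-0.125))
```

>>> move_arm(increments=[{"travel": [-0.05, -0.01, 0.01], "twist": -0.015, "grip": 255}, {"travel": [-0.11, -0.01, 0.02], "twist": -0.025, "grip": 255}, {"travel": [-0.17, -0.01, 0.02], "twist": -0.035, "grip": 255}, {"travel": [-0.24, 0, 0.02], "twist": -0.05, "grip": 255}, {"travel": [-0.31, 0, 0.02], "twist": -0.065, "grip": 255}, {"travel": [-0.38, 0.01, 0.02], "twist": -0.08, "grip": 255}, {"travel": [-0.46, 0.025, 0.02], "twist": -0.1, "grip": 255}, {"travel": [-0.53, 0.04, 0.02], "twist": -0.115, "grip": 255}])

```text
time_s: 9.4
tool_pos: [581.0, -159.1, 214.0]
eef_rot: [[-0.647, 0.762, 0.0], [0.762, 0.647, -0.0], [-0.0, 0.0, -1.0]]
contact_force: [-0.9, 1.3, 0.1]
width: 0.004
grasp_force: 0.8
```

Run:
```python
from h import *
st();a=pad();b=pad(name='top')
B=np.array([520.3,-279.5])
for n,q in(('side',a),('top',b)):
    u=(q[:2]-COL)/np.hypot(*(q[:2]-COL));E=q[:2]+45*u;e=B-E;print(n,'elec',E.round(1),'to bottle radial',(e@u).round(1),'tang',(e@[-u[1],u[0]]).round(1))
p=np.load('pics/side_%.2f.npz'%(r.get_obs()['time_s']-.1))['p'] if 0 else snap('side','side3')[0]
cv2.imwrite('pics/s3.png',cv2.resize(cv2.cvtColor(p[180:460,280:500],cv2.COLOR_RGB2BGR),(471,600),interpolation=2))
for t in(42,44,45,46,47):print(t,go(*push(t,18,214,185)))
```

```text
9.4 [ 581.  -159.1  214. ] ang 130.3 q [-19.   6.  68.   0. 106. -59.] F [-0.86  1.33  0.08] w 0.004172812596644955
side pad [398.4 291. ] 265 [ 530.7 -224.   284. ] z 284.7 arm ang 39.6 r 265.2
top pad [428.2 235.7] 114 [ 534.4 -219.9  284. ] z 284.3 arm ang 39.41 r 259.7
side elec [ 496.  -252.7] to bottle radial -1.7 tang 36.1
top elec [ 499.6 -248.4] to bottle radial 3.8 tang 37.1
42 (array([-0.063, -0.006, -0.003]), np.float64(-0.01))
44 (array([-0.117, -0.008, -0.003]), np.float64(-0.021))
45 (array([-0.144, -0.009, -0.003]), np.float64(-0.027))
46 (array([-0.171, -0.009, -0.003]), np.float64(-0.032))
47 (array([-0.198, -0.009, -0.003]), np.float64(-0.038))
```

View pics/s3.png

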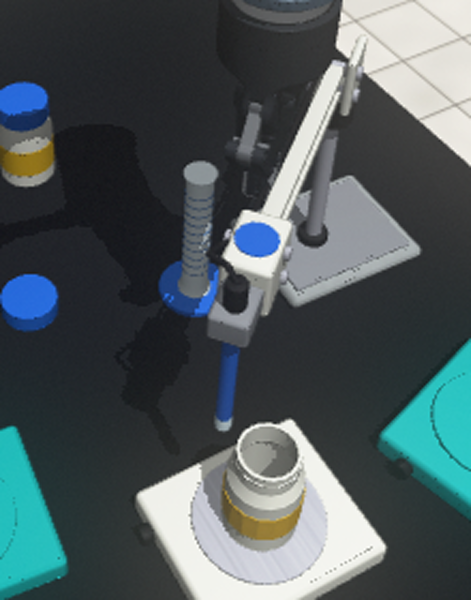

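The electrode tip (crop 223,425) is about 36 mm short of the mouth centre (crop 268,450), so the arm needs roughly 6.7° more.

>>> move_arm(increments=[{"travel": [-0.03, 0, 0], "twist": -0.005, "grip": 255}, {"travel": [-0.06, -0.005, 0], "twist": -0.01, "grip": 255}, {"travel": [-0.09, -0.005, 0], "twist": -0.015, "grip": 255}, {"travel": [-0.12, -0.01, 0], "twist": -0.02, "grip": 255}, {"travel": [-0.15, -0.01, 0], "twist": -0.025, "grip": 255}, {"travel": [-0.17, -0.01, 0], "twist": -0.03, "grip": 255}, {"travel": [-0.18, -0.01, 0], "twist": -0.035, "grip": 255}, {"travel": [-0.185, -0.01, 0], "twist": -0.035, "grip": 255}])

```text
time_s: 10.55
tool_pos: [594.4, -176.7, 213.3]
eef_rot: [[-0.726, 0.687, -0.0], [0.687, 0.726, -0.0], [0.0, -0.0, -1.0]]
contact_force: [-2.1, 0.6, 1.0]
width: 0.004
grasp_force: 0.7
```

Run:
```python
from h import *
st();a=pad();b=pad(name='top')
B=np.array([520.3,-279.5])
for n,q in(('side',a),('top',b)):
  if q is not None:
    u=(q[:2]-COL)/np.hypot(*(q[:2]-COL));E=q[:2]+45*u;e=B-E;print(n,'elec',E.round(1),'to bottle radial',(e@u).round(1),'tang',(e@[-u[1],u[0]]).round(1))
p,d=snap('side','side4');C=cloud('side',d);h=cv2.cvtColor(p,cv2.COLOR_RGB2HSV)
m=cv2.inRange(h,(100,120,40),(125,255,255));m[~((C[...,2]>140)&(C[...,2]<210)&(np.hypot(C[...,0]-520,C[...,1]+279)<40))]=0
v,u=np.where(m);rod=cv2.fitLine(np.stack([u,v],1).astype(np.float32),cv2.DIST_HUBER,0,.01,.01).ravel();print('rod',m.sum(),rod,v.min(),v.max())
rim=cv2.minEnclosingCircle(np.stack(np.where((C[...,2]>112)&(C[...,2]<130)&(np.hypot(C[...,0]-520,C[...,1]+279)<35))[::-1],1).astype(np.float32));print('rim px',rim)
vt=v.max();ut=rod[2]+(vt-rod[3])*rod[0]/rod[1];
c=r.calibration('side');T=np.linalg.inv(c['pose'])
for e in(B,):
    for z in(135,150,200):
        q=T@[*e,z,1];uu,vv=c['fx']*q[0]/q[2]+c['cx'],c['fy']*q[1]/q[2]+c['cy'];print('bottle axis at z',z,uu.round(1),vv.round(1),'rod u at that row',(rod[2]+(vv-rod[3])*rod[0]/rod[1]).round(1))
cv2.imwrite('pics/s4.png',cv2.resize(cv2.cvtColor(p[200:460,320:500],cv2.COLOR_RGB2BGR),(416,600),interpolation=2))
```

```text
10.55 [ 594.4 -176.7  213.3] ang 136.6 q [-20.   9.  65.  -0. 106. -66.] F [-2.09  0.56  1.03] w 0.003605764470690657
side pad [420.9 296.4] 271 [ 552. -247.  284.] z 284.7 arm ang 46.38 r 265.3
top pad [439.9 224.6] 118 [ 554.6 -241.5  284. ] z 284.3 arm ang 45.95 r 259.5
side elec [ 520.9 -279.6] to bottle radial 0.3 tang -0.5
top elec [ 523.3 -273.8] to bottle radial 6.2 tang 1.8
rod 49725 [ 1.5280417e-01 -9.8825651e-01  4.0838498e+02  3.6998572e+02] 356 382
rim px ((405.21112060546875, 392.21112060546875), 16.105302810668945)
bottle axis at z 135 405.7 384.6 rod u at that row 406.1
bottle axis at z 150 406.6 379.1 rod u at that row 407.0
bottle axis at z 200 409.7 359.4 rod u at that row 410.0
```

View pics/s4.png

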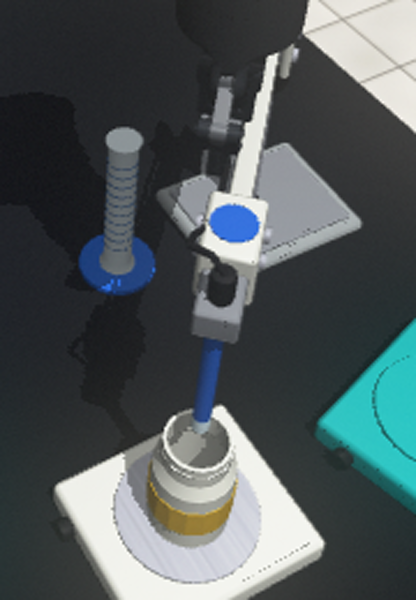

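The side view shows the bulb (crop 203,428) over the mouth, with the rod on the bottle's axis to about 1 mm. Next I'll back off, rise, and go above the pad.

>>> move_arm(increments=[{"travel": [0.12, 0, 0], "twist": -0.035, "grip": 255}, {"travel": [0.3, 0, 0], "twist": 0, "grip": 255}, {"travel": [0.3, 0, -0.15], "twist": 0, "grip": 255}, {"travel": [0.3, 0, -0.4], "twist": 0, "grip": 255}, {"travel": [0.3, 0, -0.65], "twist": 0, "grip": 255}, {"travel": [0.25, -0.1, -0.67], "twist": 0, "grip": 255}, {"travel": [0.15, -0.3, -0.67], "twist": 0, "grip": 255}, {"travel": [0.05, -0.45, -0.67], "twist": 0, "grip": 255}])

```text
time_s: 11.7
tool_pos: [552.3, -213.2, 292.4]
eef_rot: [[-0.726, 0.688, -0.002], [0.688, 0.726, 0.0], [0.001, -0.001, -1.0]]
contact_force: [-0.6, 0.4, -1.4]
width: 0.0
grasp_force: 0.0
```

Run:
```python
from h import *
st();a=pad();b=pad(name='top')
q=COL-261*np.array([np.cos(np.radians(46.2)),np.sin(np.radians(46.2))]);print(q,go(*q,290),go(*q,260))
```

```text
11.7 [ 552.3 -213.2  292.4] ang 136.5 q [-24.   6.  60.  -0. 114. -71.] F [-0.62  0.38 -1.4 ] w 0.0002013890369693043
side pad [421.  296.4] 269 [ 552.  -247.1  284. ] z 284.7 arm ang 46.39 r 265.3
top no pad
[ 554.35063162 -243.37941953] (array([-0.182, -0.164,  0.018]), 0.0) (array([-0.182, -0.163,  0.268]), 0.0)
```

>>> move_arm(increments=[{"travel": [-0.06, -0.05, 0], "twist": 0, "grip": 255}, {"travel": [-0.12, -0.11, 0], "twist": 0, "grip": 255}, {"travel": [-0.18, -0.17, 0.02], "twist": 0, "grip": 255}, {"travel": [-0.18, -0.17, 0.08], "twist": 0, "grip": 255}, {"travel": [-0.18, -0.17, 0.15], "twist": 0, "grip": 255}, {"travel": [-0.18, -0.17, 0.21], "twist": 0, "grip": 255}, {"travel": [-0.18, -0.17, 0.26], "twist": 0, "grip": 255}, {"travel": [-0.18, -0.17, 0.28], "twist": 0, "grip": 255}])

```text
time_s: 12.8
tool_pos: [554.5, -241.1, 259.6]
eef_rot: [[-0.726, 0.687, -0.001], [0.687, 0.726, 0.0], [0.001, -0.0, -1.0]]
contact_force: [-0.8, 0.6, 0.6]
width: -0.001
grasp_force: 0.0
```

Run:
```python
from h import *
st();p,d=snap('side','side5');cv2.imwrite('pics/s5.png',cv2.resize(cv2.cvtColor(p[200:460,320:500],cv2.COLOR_RGB2BGR),(416,600),interpolation=2))
```

```text
12.8 [ 554.5 -241.1  259.6] ang 136.6 q [-27.   7.  62.  -0. 111. -73.] F [-0.76  0.6   0.56] w -0.0014657216903707071
```

View pics/s5.png

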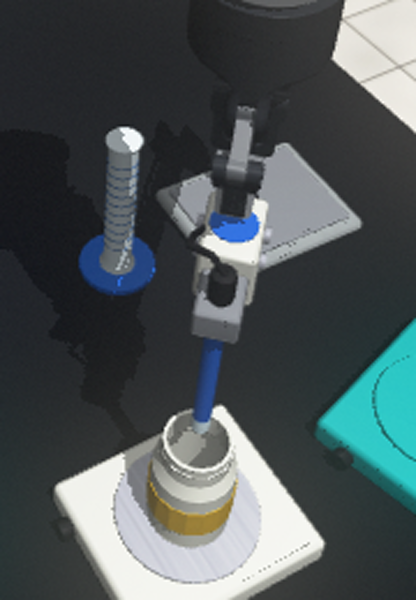

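The fingertip hangs over the pad (crop 235,215), clear of the electrode's cap. Now a slow press.

>>> move_arm(increments=[{"travel": [0, -0.02, 0.03], "twist": 0, "grip": 255}, {"travel": [0, -0.03, 0.06], "twist": 0, "grip": 255}, {"travel": [0, -0.03, 0.1], "twist": 0, "grip": 255}, {"travel": [0, -0.03, 0.15], "twist": 0, "grip": 255}, {"travel": [0, -0.03, 0.2], "twist": 0, "grip": 255}, {"travel": [0, -0.03, 0.25], "twist": 0, "grip": 255}, {"travel": [0, -0.03, 0.3], "twist": 0, "grip": 255}, {"travel": [0, -0.03, 0.35], "twist": 0, "grip": 255}])

```text
time_s: 13.85
tool_pos: [552.1, -244.0, 217.7]
eef_rot: [[-0.726, 0.688, -0.0], [0.688, 0.726, -0.0], [0.0, -0.0, -1.0]]
contact_force: [-0.4, -0.9, 2.6]
width: 0.001
grasp_force: 1.2
```

Run:
```python
from h import *
st();p,d=snap('side','side6');C=cloud('side',d);h=cv2.cvtColor(p,cv2.COLOR_RGB2HSV)
m=cv2.inRange(h,(100,120,60),(125,255,255));m[~((C[...,2]>210)&(np.hypot(C[...,0]-553,C[...,1]+246)<30))]=0;P=C[m>0];print('pad z',np.median(P[:,2]),len(P))
v,u=np.where((C[...,2]>112)&(C[...,2]<125)&(np.hypot(C[...,0]-520,C[...,1]+279)<35));print('rim',cv2.minEnclosingCircle(np.stack([u,v],1).astype(np.float32)))
```

```text
13.85 [ 552.1 -244.   217.7] ang 136.6 q [-27.   6.  68.  -0. 106. -74.] F [-0.37 -0.9   2.6 ] w 0.0007258159673001555
pad z 251.91923966438293 126
rim ((405.21112060546875, 392.21112060546875), 16.105302810668945)
```

>>> move_arm(increments=[{"travel": [0, 0, 0.04], "twist": 0, "grip": 255}, {"travel": [0, 0, 0.08], "twist": 0, "grip": 255}, {"travel": [0, 0, 0.12], "twist": 0, "grip": 255}, {"travel": [0, 0, 0.15], "twist": 0, "grip": 255}, {"travel": [0, 0, 0.18], "twist": 0, "grip": 255}, {"travel": [0, 0, 0.2], "twist": 0, "grip": 255}, {"travel": [0, 0, 0.22], "twist": 0, "grip": 255}, {"travel": [0, 0, 0.235], "twist": 0, "grip": 255}])

```text
time_s: 14.9
tool_pos: [552.1, -243.9, 189.9]
eef_rot: [[-0.726, 0.688, 0.0], [0.688, 0.726, 0.0], [-0.0, 0.0, -1.0]]
contact_force: [1.5, 1.6, 3.0]
width: -0.001
grasp_force: 1.3
```

>>> move_arm(increments=[{"travel": [0, 0, 0.005], "twist": 0, "grip": 255}, {"travel": [0, 0, 0.01], "twist": 0, "grip": 255}, {"travel": [0, 0, 0.015], "twist": 0, "grip": 255}, {"travel": [0, 0, 0.02], "twist": 0, "grip": 255}, {"travel": [0, 0, 0.02], "twist": 0, "grip": 255}, {"travel": [0, 0, 0.025], "twist": 0, "grip": 255}, {"travel": [0, 0, 0.025], "twist": 0, "grip": 255}, {"travel": [0, 0, 0.025], "twist": 0, "grip": 255}])

```text
time_s: 15.9
tool_pos: [552.2, -243.9, 187.2]
eef_rot: [[-0.726, 0.687, 0.0], [0.687, 0.726, -0.0], [-0.0, 0.0, -1.0]]
contact_force: [1.2, 2.0, 4.2]
width: 0.0
grasp_force: 2.4
```

>>> move_arm(increments=[{"travel": [0, 0, 0.005], "twist": 0, "grip": 255}, {"travel": [0, 0, 0.005], "twist": 0, "grip": 255}, {"travel": [0, 0, 0.01], "twist": 0, "grip": 255}, {"travel": [0, 0, 0.01], "twist": 0, "grip": 255}, {"travel": [0, 0, 0.015], "twist": 0, "grip": 255}, {"travel": [0, 0, 0.015], "twist": 0, "grip": 255}, {"travel": [0, 0, 0.015], "twist": 0, "grip": 255}, {"travel": [0, 0, 0.015], "twist": 0, "grip": 255}])

```text
time_s: 16.9
tool_pos: [552.3, -244.0, 186.1]
eef_rot: [[-0.726, 0.687, 0.001], [0.687, 0.726, -0.001], [-0.001, 0.0, -1.0]]
contact_force: [1.4, 2.3, 7.4]
width: -0.001
grasp_force: 3.6
```

The force has climbed to 7.4 N, well above the 2–3 N that moves the arm, so it is on its lower stop. Now I'll lift off straight up and check.

>>> move_arm(increments=[{"travel": [0, 0, -0.04], "twist": 0, "grip": 255}, {"travel": [0, 0, -0.12], "twist": 0, "grip": 255}, {"travel": [0, 0, -0.25], "twist": 0, "grip": 255}, {"travel": [0, 0, -0.4], "twist": 0, "grip": 255}, {"travel": [0, 0, -0.6], "twist": 0, "grip": 255}, {"travel": [0, 0, -0.8], "twist": 0, "grip": 255}, {"travel": [0, 0, -0.95], "twist": 0, "grip": 255}, {"travel": [0, 0, -1], "twist": 0, "grip": 255}])

```text
time_s: 17.9
tool_pos: [552.3, -244.2, 307.3]
eef_rot: [[-0.726, 0.688, 0.002], [0.688, 0.726, -0.001], [-0.003, 0.0, -1.0]]
contact_force: [0.2, -0.7, -0.7]
width: 0.004
grasp_force: 0.0
```

Run:
```python
from h import *
st();p,d=snap('side','side7');C=cloud('side',d);h=cv2.cvtColor(p,cv2.COLOR_RGB2HSV)
m=cv2.inRange(h,(100,120,60),(125,255,255));m[~((C[...,2]>200)&(np.hypot(C[...,0]-553,C[...,1]+246)<30))]=0;P=C[m>0];print('pad',np.median(P,0),len(P))
v,u=np.where((C[...,2]>112)&(C[...,2]<125)&(np.hypot(C[...,0]-520,C[...,1]+279)<35));print('rim',cv2.minEnclosingCircle(np.stack([u,v],1).astype(np.float32)))
cv2.imwrite('pics/s7.png',cv2.resize(cv2.cvtColor(p[180:460,270:490],cv2.COLOR_RGB2BGR),(471,600),interpolation=2))
```

```text
17.9 [ 552.3 -244.2  307.3] ang 136.5 q [-27.   9.  56.  -0. 116. -74.] F [ 0.15 -0.73 -0.73] w 0.0036657133768595424
pad [ 551.63682796 -247.56832152  222.14119681] 254
rim ((405.21112060546875, 392.21112060546875), 16.105302810668945)
```

View pics/s7.png

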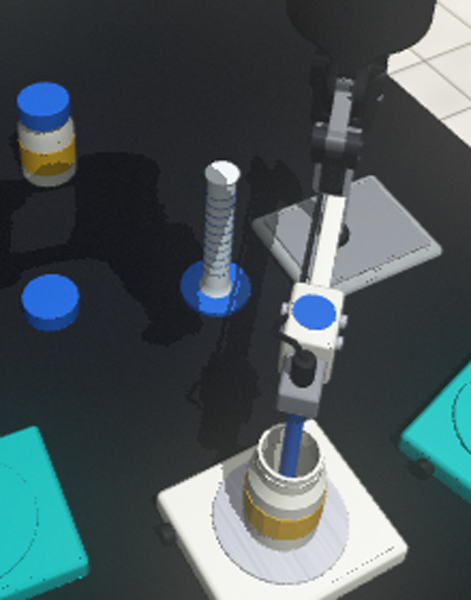

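The pad is now at z 222 (62 mm down) and the rod stands inside the mouth (crop 292,440). The bottle rim is at the same pixel as before, the bystanders are in place, and the finger is clear.

```bash
python3 -c "
from plant import r
print(r.hand_in())"
```

```text
the job is handed in; nothing more can be done
None
```

The electrode stands inside the open bottle with the arm pressed fully down (62 mm); the robot is clear, nothing else has visibly moved, and the job was handed in at about 18 s. My first push passed over the bars without touching them, because the real fingertip sits about 32 mm above the reported TCP.

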